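# Put four pieces of bench ware into their matching holders

### The arm

A 6-joint arm with a two-finger parallel gripper is mounted at the origin on a cart in front of the work surface, level with it; the furniture and walls round the work are solid. World frame = base frame: x ahead of the robot, y to its left, z up, the work surface at z = 0. Lengths are in m, angles in rad, forces in N, time in s.
With the tool pointing down it reaches from about 0.275 to 0.75 m from the base axis. Payload 10.2 kg.
Tool frame: the origin (TCP) lies midway between the tips of the shut fingers; the grasp point (between the pads) lies 19 mm behind it; y points along the fingers, x is the direction in which the jaws open and shut, and the axes are right-handed (so a half turn about y gives the same grasp; the last joint's range is limited). The gripper opens to 88 mm and grips with 3 to 60 N. Pads are 18 mm wide; open, the fingers measure 123 mm over their backs; the gripper's body (75 mm by 187 mm) begins 45 mm behind the grasp point.
Start: joints at [1.007, 0.313, 1.498, -0, 1.331, -0.223], TCP at [0.175, 0.495, 0.239] pointing down, gripper open.
Joint ranges: [-2.94, 2.94], [-0.97, 2.17], [0.19, 2.56], [-1.23, 4.37], [0.02, 3.11], [-2.88, 2.88]. Speed limits (rad/s): [2.39, 2.39, 3.01, 3.14, 3.14, 3.14].

### API

Orientations are given as a unit quaternion [w, x, y, z].
In Python, from plant import robot gives the robot as it stands. The module is installed in compiled form; this text tells all that it offers.
- The arm moves only by the tool drive_tool, never from a script. Its arguments are lists of equal length, an entry for each row: "claw": the opening in per cent of the stroke, from 0 (shut) to 100 (fully open); "travel": the shift along the tool's x, y, z scaled (see below), a list of three; "roll": the turn about the tool's y scaled (see below). A call has 1 to 20 rows; each row shifts and turns the commanded pose from where the row before left it, along the tool's axes as they then stand; what a row does not reach is not made up. The controller multiplies each number of a shift by 0.4 m and each number of a turn by 60 degrees. A row lasts 1/8 s, in which the tool goes at most 62.5 mm and 10.7 degrees, less where a joint would pass 70% of its speed; a pose out of reach is approached as far as the arm can. A call with a number of a shift or a turn outside -1 to 1 is refused whole. A call with a gripper value outside its range is refused whole. The fingers move at their own pace and stop on an object; "newtons" is the grip in N (left out, the last holds). Time passes only in rows, so rows that do not move let the fingers close. It gives the time, the measured TCP pose, the force and the opening at its end, in the units of the state.
- robot.observe(): the state, without advancing time (a new reading comes with each control period).
- robot.capture(name): name is "scene" or "top"; returns a dict with "image" (384x512x3 uint8, red, green, blue), "K" (3x3 intrinsics, pixels), "dist" ([k1, k2, p1, p2, k3] as OpenCV has them; the pictures are not rectified), "T" (4x4, takes a point from camera to world coordinates). Camera axes: x right, y down, z forward; pixel columns grow to the right and rows downward; lengths in m; the calibration is good to about 2 mm. A picture is of the moment at which its call begins. There is no depth.
- robot.sign_off(): hands the job in, once; it reports no verdict.
Trained networks look in the newest picture that a camera, given by its name, has taken for a name from the list of things; names that differ only in an ending like _2 or _b are one class to them, and where a whole thing is asked for, a point or a joint stands for the part that bears it (a point fixed in the world has none). Each returns a list of dicts, best first, with "confidence" (0 to 1); they miss things now and then, are a little off and sometimes report something else, mostly with a low value. They report only what shows in the picture. A call takes as long as a camera call. They do not tell look-alikes from the thing itself.
- robot.cut_out(camera, name): "pixels" (384x512 bool, what is visible of it) and "location" ([column, row] in pixels, amid what is visible of it).
The state is a dict: "time_s": time; "qpos": joint angles; "qd": joint speeds; "tau": joint torques, N m; "tool_pos": TCP position; "orientation": TCP orientation; "ft_force": force on the tool from outside, world axes, zero at the start; "moment": the same for the moment, N m; "grip_width": finger opening in m.
Only numpy, scipy, OpenCV 4.12 (cv2) and the standard library are available. Lean on these libraries where they do the work, as an engineer would, in place of code of your own. Each camera call takes 0.05 s, during which the arm holds its last target.

### The job

Put the four loose pieces away in the holders shaped for them: the conical flask in the large round holder, the small white bottle in the medium round one, the amber dropper bottle in the small round one and the square timer in the square one, each upright and flat on the holder's floor, inside its rim. Lower them in rather than dropping them, do not knock any of them over, and leave the wash bottle and the stack of dishes beside the work where they are.

Things in the scene. Friction and masses are not known exactly. Their poses are not given: they have to be found in the camera images.
- flask: Conical glass flask with a little red-pink tint at the bottom (all one rigid body, 0.09 kg): foot 67 mm across, 108 mm tall, tapering to an upright neck 29 mm across from 56 mm height to the top; grip it by the neck. Stands upright and loose; origin: centre of its underside, on its axis; z up.
- bottle: Small white bottle with an off-white ribbed screw cap (one rigid body, 0.08 kg): body 48 mm across up to 63 mm height, cap 35 mm across from 63 mm to the top at 75 mm; grip the body or the cap. Stands upright and loose; origin: centre of its underside, on its axis; z up.
- dropper: Small amber dropper bottle with a black rubber-teat top (one rigid body, 0.05 kg): body 34 mm across up to 54 mm height, black teat 17 mm across from 54 mm to the top at 84 mm; grip the teat or the body. Stands upright and loose; origin: centre of its underside, on its axis; z up.
- timer: White square bench timer with a red knob on top (one rigid body, the knob does not turn, 0.09 kg): body 62 x 62 mm with rounded corners, flat sides up to 22 mm height; knob 27 mm across at its centre from 23 to 34 mm height, with a bar 12 x 20 mm to the top at 38 mm; grip two opposite sides of the body or the knob. Stands upright and loose; origin: centre of its underside, on its axis; z up. x and y are square to the sides.
- holder_large: Low grey plastic holder, fixed to the worktop, with a blue floor and an upright rim. Floor 3 mm above the worktop, rim top 9 mm above the worktop, rim 6 mm thick. Round: inside the rim 84 mm across, 96 mm outside. It is made for the conical flask. Origin: centre of its underside, on the worktop; z up; the yaw of a round holder means nothing.
- holder_medium: Low grey plastic holder, fixed to the worktop, with a yellow floor and an upright rim. Floor 3 mm above the worktop, rim top 9 mm above the worktop, rim 6 mm thick. Round: inside the rim 64 mm across, 76 mm outside. It is made for the small white bottle. Origin: centre of its underside, on the worktop; z up; the yaw of a round holder means nothing.
- holder_small: Low grey plastic holder, fixed to the worktop, with a green floor and an upright rim. Floor 3 mm above the worktop, rim top 9 mm above the worktop, rim 6 mm thick. Round: inside the rim 50 mm across, 62 mm outside. It is made for the dropper bottle. Origin: centre of its underside, on the worktop; z up; the yaw of a round holder means nothing.
- holder_square: Low grey plastic holder, fixed to the worktop, with a white floor and an upright rim. Floor 3 mm above the worktop, rim top 9 mm above the worktop, rim 6 mm thick. Square: inside the rim 78 x 78 mm, outside 90 x 90 mm. It is made for the square timer. Origin: centre of its underside, on the worktop; z up; x and y are square to its sides.
- wash_bottle: Bystander: squeeze wash bottle with a red cap and a bent red jet, 62 x 114 x 165 mm tall, standing loose at the left edge of the work. Origin on its underside; in its own frame the bottle's body spans x -30 to 31 mm and y -4 to 57 mm, and the jet leads off to -y. Leave it alone.
- dish_stack: Bystander: stack of three clear dishes taped together, 104 mm across and 78 mm tall, standing loose at the right edge of the work. Origin: centre of its underside. Leave it alone.
Things that resemble listed ones, but are neither listed nor needed, are in the scene too. What is shaped like the holder_large but black or purple is not meant.

How it is judged:
By the outcome, as a careful person would: the job done as asked, in the order asked, and still so for the second after the job is handed in, with the robot touching nothing.
It also fails if it takes over 93 s, if anything falls off the work surface, if the arm or the gripper's body presses on something with over 40 N, if the wrist force passes 120 N, or if a joint passes its speed limit or range.

## Working session

There is one attempt and no reset: what is moved stays moved. The work goes in short steps, Python scripts to look and compute and a tool call to move; the robot and the scene stay as the last step left them, time stands still between calls to the robot, and variables do not carry over. Pictures are saved under pics/ and viewed, and the job is handed in when it is done.

Besides the shell and the picture viewer there is one more tool, called as name([rows], argument=value, ...), one row to a line, values as JSON. drive_tool: Moves the arm, as the interface text tells. Its arguments: {"type":"object","properties":{"claw":{"type":"array"},"travel":{"type":"array"},"roll":{"type":"array"},"newtons":{"type":"number"}},"required":["claw","travel","roll"]}

```bash
mkdir -p pics
python3 - <<'E'
from plant import robot
import cv2,numpy as np
print(robot.observe())
for n in ("scene","top"):
    c=robot.capture(n); cv2.imwrite(f"pics/{n}0.png",c["image"][:,:,::-1]); print(n,c["K"],c["dist"],c["T"])
    np.savez(f"{n}0.npz",**c)
    for t in "flask bottle dropper timer holder_large holder_medium holder_small holder_square wash_bottle dish_stack".split():
        for d in robot.cut_out(n,t): print(n,t,round(d["confidence"],2),d["location"],d["pixels"].sum())
E
```

```text
{'time_s': 0.0, 'qpos': array([ 1.00661628e+00,  3.13415644e-01,  1.49844915e+00,  7.67621861e-06,
        1.33102362e+00, -2.23420954e-01]), 'qd': array([ 0.00129529,  0.00063387, -0.00206435, -0.00159239, -0.00110598,
       -0.00082771]), 'tau': array([ 6.36847944e-04, -4.02216053e+01, -2.52269143e+01,  6.94435649e-02,
        3.52546235e-02, -1.33119738e-04]), 'tool_pos': array([0.17533462, 0.49458194, 0.23817412]), 'orientation': array([-0.57736629,  0.57771111,  0.40755698, -0.40840587]), 'ft_force': array([-0.99461865,  1.69517668, -0.3402934 ]), 'moment': array([-0.02519905, -0.03077984, -0.03090879]), 'grip_width': 0.08839206311372436}
scene [[430.89184891   0.         254.3919815 ]
 [  0.         430.89184891 188.94179108]
 [  0.           0.           1.        ]] [-0.08335952  0.          0.          0.          0.        ] [[ 0.75940366 -0.30906224  0.57252652 -0.41895367]
 [-0.65051433 -0.34483793  0.67669632 -1.18425689]
 [-0.01171242 -0.88632237 -0.4629206   0.81679027]
 [ 0.          0.          0.          1.        ]]
scene flask 0.71 [241.0, 202.4] 345
scene flask
[... 993 characters left out ...]
00e+00  0.00000000e+00  1.00000000e+00]]
top flask 0.82 [257.3, 214.9] 276
top bottle 0.48 [307.4, 169.6] 114
top dropper 0.64 [216.8, 205.3] 53
top timer 0.52 [223.0, 173.1] 265
top timer 0.5 [309.0, 169.5] 146
top holder_large 0.85 [265.9, 172.7] 490
top holder_large 0.8 [349.4, 225.0] 533
top holder_large 0.75 [295.3, 137.9] 478
top holder_large 0.72 [220.1, 240.6] 553
top holder_large 0.57 [382.0, 246.7] 574
top holder_medium 0.75 [302.1, 218.7] 346
top holder_medium 0.61 [129.4, 163.9] 428
top holder_small 0.5 [166.4, 172.2] 196
top holder_small 0.24 [224.9, 172.3] 264
top holder_square 0.84 [166.2, 214.7] 594
top wash_bottle 0.84 [131.7, 164.4] 331
top dish_stack 0.6 [351.2, 180.2] 717
```

Run:
```python
import cv2
for n,(x0,y0,x1,y1) in (("scene",(150,90,400,290)),("top",(100,100,420,280))):
    i=cv2.imread(f"pics/{n}0.png")[y0:y1,x0:x1]
    s=800/(x1-x0)
    if s*(y1-y0)>600:s=600/(y1-y0)
    cv2.imwrite(f"pics/{n}0c.png",cv2.resize(i,None,fx=s,fy=s,interpolation=cv2.INTER_CUBIC))
```

```text
(no output)
```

View pics/scene0.png

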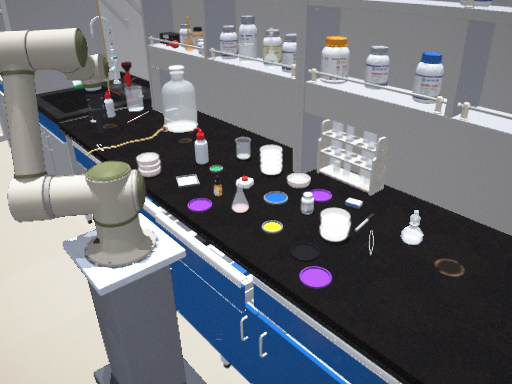

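View pics/top0c.png

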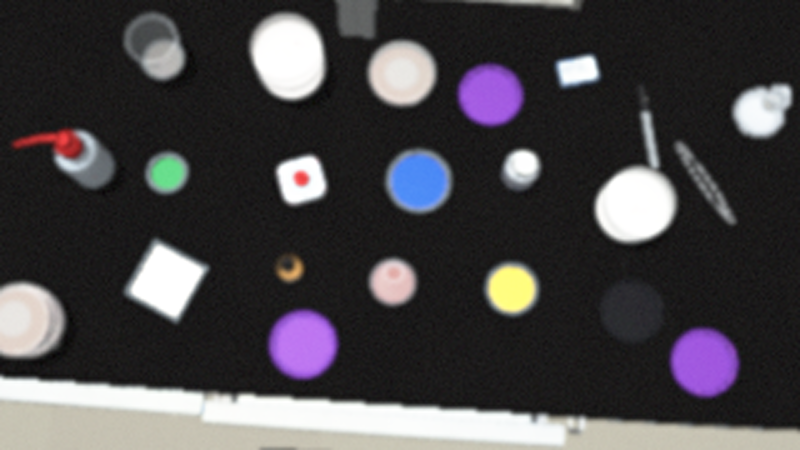

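View pics/scene0c.png

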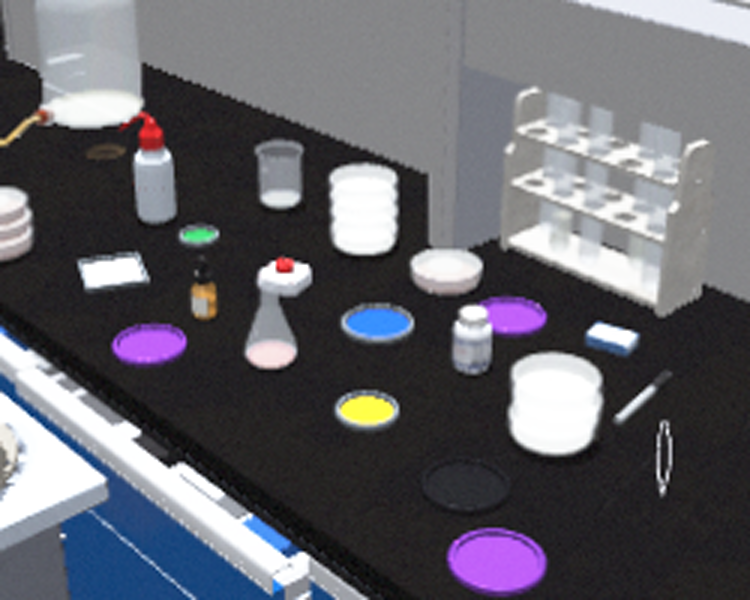

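Top view: flask at about (257,212), bottle at (308,168), dropper at (216,207) and timer at (221,172). The holders are blue at (267,172), yellow at (304,215), green at (166,170) and square white at (166,212). The purple and black discs are decoys. Next I measure poses by fitting silhouettes in both cameras.

```bash
cat > h.py <<'E'
import numpy as np,cv2
from scipy.optimize import minimize
def load(n,k=0): return dict(np.load(f"{n}{k}.npz"))
def proj(c,P):
    T=np.linalg.inv(c["T"]); r,_=cv2.Rodrigues(T[:3,:3])
    return cv2.projectPoints(np.float64(P).reshape(-1,1,3),r,T[:3,3],c["K"],c["dist"])[0].reshape(-1,2)
def unproj(c,uv,z):
    p=cv2.undistortPoints(np.float64(uv).reshape(-1,1,2),c["K"],c["dist"]).reshape(-1,2)
    d=np.c_[p,np.ones(len(p))]@c["T"][:3,:3].T; o=c["T"][:3,3]
    return o+d*((z-o[2])/d[:,2])[:,None]
def ring(r,z,sq=False):
    if sq:
        return np.array([[a*r,b*r,z] for a,b in((1,1),(1,-1),(-1,-1),(-1,1))],float)
    t=np.linspace(0,2*np.pi,40); return np.c_[r*np.cos(t),r*np.sin(t),0*t+z]
PARTS={ # list of convex parts
"flask":[[ring(.0335,0),ring(.0145,.056)],[ring(.0145,.056),ring(.0145,.108)]],
"bottle":[[ring(.024,0),ring(.024,.063)],[ring(.0175,.063),ring(.0175,.075)]],
"dropper":[[ring(.017,0),ring(.017,.054)],[ring(.0085,.054),ring(.0085,.084)]],
"timer":[[ring(.031,0,1),ring(.031,.022,1)],[ring(.0135,.023),ring(.0135,.036)]],
"holder_large":[[ring(.048,0),ring(.048,.009)]],
"holder_medium":[[ring(.038,0),ring(.038,.009)]],
"holder_small":[[ring(.031,0),ring(.031,.009)]],
"holder_square":[[ring(.045,0,1),ring(.045,.009,1)]]}
S=4
def sil(c,name,x,y,a=0):
    m=np.zeros((384*S,512*S),np.uint8); R=np.array([[np.cos(a),-np.sin(a),0],[np.sin(a),np.cos(a),0],[0,0,1]])
    for p in PARTS[name]:
        uv=proj(c,np.vstack(p)@R.T+[x,y,0]); uv=(uv+.5)*S
        cv2.fillConvexPoly(m,cv2.convexHull(np.round(uv*16).astype(np.int32)),255,shift=4)
    return cv2.resize(m,(512,384),interpolation=cv2.INTER_AREA)/255.
def fit(c,name,mask,x,y,a=None):
    f=lambda v:(lambda s:1-np.minimum(s,mask).sum()/np.maximum(s,mask).sum())(sil(c,name,*v))
    v=[x,y]+([] if a is None else [a])
    st=np.array([v]+[np.array(v)+.01*np.eye(len(v))[i]*(1 if i<2 else 20) for i in range(len(v))])
    r=minimize(f,v,method="Nelder-Mead",options=dict(initial_simplex=st,xatol=1e-4,fatol=1e-4))
    return r.x,1-r.fun
E
cat > m.py <<'E'
from h import *
from plant import robot
guess={"flask":(257,212),"bottle":(308,170),"dropper":(216,207),"timer":(221,172),"holder_large":(266,172),"holder_medium":(303,216),"holder_small":(166,170),"holder_square":(166,212)}
T=load("top");
C={}
for n in ("top","scene"): 
    C[n]=robot.capture(n)
for k,g in guess.items():
    g=unproj(T,[g],.01)[0]
    for n in ("top","scene"):
        uv=proj(C[n],[g])[0]
        for d in robot.cut_out(n,k):
            if np.hypot(*(np.array(d["location"])-uv))<18:
                v,q=fit(C[n],k,d["pixels"].astype(float),g[0],g[1],.3 if k in("timer","holder_square") else None)
                print(k,n,np.round(uv,0),np.round(v,4),"iou",round(q,3),"conf",round(d["confidence"],2))
    print(k,"guess",np.round(g,3),"reach",round(np.hypot(*g[:2]),3))
E
python3 m.py
```

```text
flask top [257. 212.] [ 0.4459 -0.0778] iou 0.952 conf 0.68
flask scene [240. 207.] [ 0.4506 -0.0697] iou 0.849 conf 0.64
flask guess [ 0.445 -0.077  0.01 ] reach 0.452
bottle top [308. 170.] [ 0.6165 -0.2509] iou 0.806 conf 0.48
bottle scene [307. 209.] [ 0.6246 -0.251 ] iou 0.904 conf 0.5
bottle guess [ 0.617 -0.258  0.01 ] reach 0.669
dropper top [216. 207.] [0.451  0.0733] iou 0.849 conf 0.41
dropper guess [0.454 0.075 0.01 ] reach 0.46
timer top [221. 172.] [0.5889 0.0688 0.3553] iou 0.797 conf 0.71
timer guess [0.587 0.067 0.01 ] reach 0.591
holder_large top [266. 172.] [ 0.6005 -0.1065] iou 0.956 conf 0.88
holder_large scene [274. 196.] [ 0.5999 -0.1023] iou 0.883 conf 0.61
holder_large guess [ 0.598 -0.101  0.01 ] reach 0.607
holder_medium top [303. 216.] [ 0.4466 -0.2497] iou 0.948 conf 0.57
holder_medium scene [270. 225.] [ 0.4496 -0.2499] iou 0.916 conf 0.49
holder_medium guess [ 0.442 -0.246  0.01 ] reach 0.506
holder_small top [166. 170.] [0.5907 0.2761] iou 0.736 conf 0.46
holder_small scene [214. 167.] [0.592  0.2741] iou 0.88 conf 0.55
holder_small guess [0.581 0.275 0.01 ] reach 0.643
holder_square top [166. 212.] [0.4242 0.2574 1.1259] iou 0.915 conf 0.77
holder_square scene [187. 179.] [0.4278 0.2606 1.1349] iou 0.919 conf 0.64
holder_square guess [0.423 0.257 0.01 ] reach 0.495
```

View pics/top0.png

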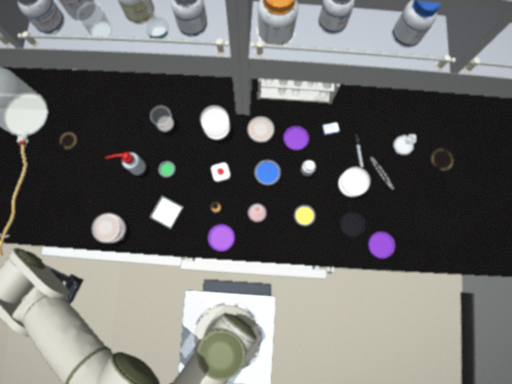

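```bash
cat > m2.py <<'E'
from h import *
import sys
g0={"flask":(.446,-.077),"bottle":(.618,-.251),"dropper":(.451,.073),"timer":(.589,.069,.3),"holder_large":(.6,-.105),"holder_medium":(.447,-.25),"holder_small":(.591,.275),"holder_square":(.425,.259,1.12)}
for n,th in(("top",60),("scene",75)):
    c=load(n,0); mx=c["image"].max(2).astype(float)
    for k,g in g0.items():
        if n=="scene" and k in("timer",): continue
        s=sil(c,k,*g); roi=cv2.dilate((s>0).astype(np.uint8),np.ones((5,5)))
        soft=np.clip((mx-35)/(2*(th-35)),0,1)*roi   # soft edge
        v,q=fit(c,k,soft,*g)
        print(n,k,np.round(v,4),round(q,3))
E
python3 m2.py
python3 - <<'E'
import cv2,numpy as np
import sys; sys.path.insert(0,'.')
from h import *
c=load("top"); 
i=c["image"][:,:,::-1][155:235,150:330].copy()
big=cv2.resize(i,None,fx=4.4,fy=4.4,interpolation=cv2.INTER_NEAREST)
for k,v in {"flask":(.446,-.077),"bottle":(.618,-.251),"dropper":(.451,.073),"timer":(.589,.069,.3553),"holder_large":(.6,-.105),"holder_medium":(.447,-.25),"holder_small":(.591,.275),"holder_square":(.425,.259,1.12)}.items():
    s=(sil(c,k,*v)>.5).astype(np.uint8)[155:235,150:330]
    cs,_=cv2.findContours(cv2.resize(s,None,fx=4.4,fy=4.4,interpolation=cv2.INTER_LINEAR),0,2)
    cv2.drawContours(big,cs,-1,(0,0,255),1)
cv2.imwrite("pics/ov.png",big)
from plant import robot
from scipy.spatial.transform import Rotation as R
q=robot.observe()["orientation"]; print(R.from_quat(np.roll(q,-1)).as_matrix().round(3))
E
```

```text
top flask [ 0.4432 -0.0756] 0.827
top bottle [ 0.6212 -0.2545] 0.89
top dropper [0.4506 0.0746] 0.744
top timer [0.5886 0.0708 0.3398] 0.825
top holder_large [ 0.6012 -0.1053] 0.889
top holder_medium [ 0.4462 -0.2519] 0.862
top holder_small [0.5884 0.2751] 0.871
top holder_square [0.4257 0.2611 1.1417] 0.876
scene flask [ 0.4528 -0.068 ] 0.829
scene bottle [ 0.6226 -0.2521] 0.878
scene dropper [0.4522 0.0744] 0.633
scene holder_large [ 0.6021 -0.1028] 0.939
scene holder_medium [ 0.4487 -0.2495] 0.93
scene holder_small [0.5886 0.2762] 0.897
scene holder_square [0.4265 0.2602 1.1543] 0.942
[[ 0.334 -0.    -0.942]
 [ 0.942 -0.     0.334]
 [-0.    -1.     0.   ]]
```

View pics/ov.png

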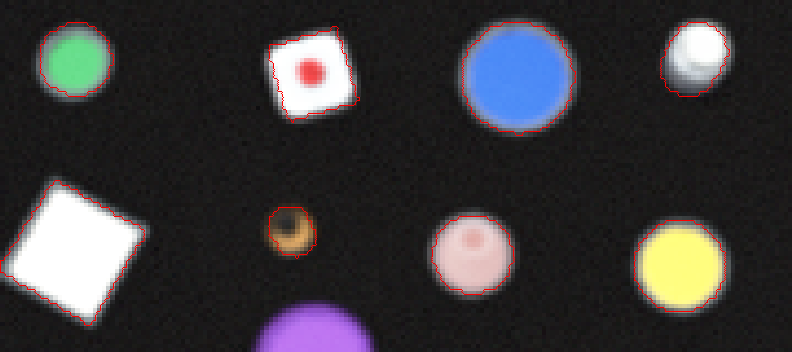

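Run:
```python
from h import *
c=load("top");s=load("scene")
for k,uv,z in (("whitedishes_base",(217,137),0),("whitedishes_top",(214,121),.08),("beaker base",(165,123),0),("beaker top",(160,115),.08),("wash cap",(127,158),.15),("wash low",(139,173),0),("dish_stack top",(354,180),.078),("shelf edge",(240,110),0.3),("pinkdish",(260,129),.02)):
    print(k,unproj(c,[uv],z).round(3))
for k,uv,z in (("whitedishes_base",(271,172),0),("beaker base",(243,157),0),("wash base",(202,162),0),("wash cap",(200,135),.15)):
    print("S",k,unproj(s,[uv],z).round(3))
```

```text
whitedishes_base [[0.727 0.095 0.   ]]
whitedishes_top [[0.761 0.102 0.08 ]]
beaker base [[0.772 0.303 0.   ]]
beaker top [[0.772 0.304 0.08 ]]
wash cap [[0.581 0.379 0.15 ]]
wash low [[0.565 0.379 0.   ]]
dish_stack top [[ 0.573 -0.415  0.078]]
shelf edge [[ 0.716 -0.003  0.3  ]]
pinkdish [[ 0.763 -0.068  0.02 ]]
S whitedishes_base [[0.751 0.084 0.   ]]
S beaker base [[ 0.765  0.296 -0.   ]]
S wash base [[0.586 0.38  0.   ]]
S wash cap [[0.562 0.343 0.15 ]]
```

drive_tool([
  [0,0,0],
  [0,0,0],
  [-0.15,0,-0.07],
  [-0.15,0,-0.07],
  [-0.15,0,-0.07],
  [-0.15,0,-0.07],
  [-0.15,0,-0.07],
  [-0.15,0,-0.07],
  [-0.15,0,-0.07],
  [-0.15,0,-0.07],
  [-0.15,0,-0.07],
  [0,0,0],
], claw=[100,100,100,100,100,100,100,100,100,100,100,100], roll=[-0.1625,-0.1625,0,0,0,0,0,0,0,0,0,0])

```text
time_s: 3.5
tool_pos: [0.414, -0.0181, 0.2385]
orientation: [0.501, -0.501, -0.498, 0.499]
ft_force: [0.6, 0.3, -0.5]
grip_width: 0.0878
```

drive_tool([
  [-0.144,0,-0.08],
  [0,0,0],
  [0,0.09,0],
  [0,0.09,0],
  [0,0.09,0],
  [0,0.09,0],
  [0,0.07,0],
  [0,0,0],
  [0,0,0],
], claw=[100,100,100,100,100,100,100,100,100], roll=[0,0,0,0,0,0,0,0,0])

```text
time_s: 4.62
tool_pos: [0.4439, -0.0692, 0.0679]
orientation: [-0.499, 0.5, 0.5, -0.5]
ft_force: [-0.2, 0.1, 0.8]
grip_width: 0.0881
```

```bash
cat > look.py <<'E'
import sys
from h import *
from plant import robot
tag=sys.argv[1]; out=[]
for n,(x0,y0,x1,y1) in (("scene",(160,110,380,290)),("top",(110,90,400,270))):
    if len(sys.argv)>2 and n not in sys.argv[2]: continue
    c=robot.capture(n); np.savez(f"{n}{tag}.npz",**c)
    i=c["image"][y0:y1,x0:x1,::-1]; out.append(cv2.resize(i,(400*(2 if len(sys.argv)>2 else 1),int((y1-y0)*400*(2 if len(sys.argv)>2 else 1)/(x1-x0))),interpolation=cv2.INTER_CUBIC))
h=max(o.shape[0] for o in out)
cv2.imwrite(f"pics/l{tag}.png",np.hstack([cv2.copyMakeBorder(o,0,h-o.shape[0],0,0,0) for o in out]))
o=robot.observe(); print(o["time_s"],o["tool_pos"].round(4),o["grip_width"],o["ft_force"].round(1))
E
python3 look.py 1
```

```text
4.725 [ 0.4441 -0.0696  0.068 ] 0.08814835968952162 [ 0.6 -0.7 -0.1]
```

View pics/l1.png

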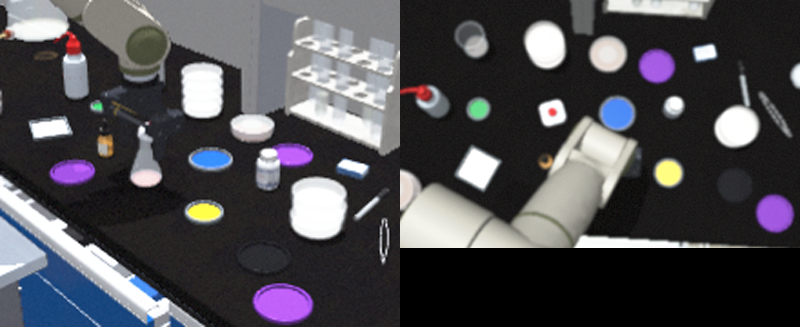

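Run:
```python
from h import *
c=load("scene",1)
i=c["image"][:,:,::-1][130:230,180:300]; i=cv2.resize(i,None,fx=6,fy=6,interpolation=cv2.INTER_CUBIC)
def pt(P,col):
    u=proj(c,[P])[0]; cv2.circle(i,tuple(int(v) for v in ((u-[180,130]+.5)*6)),3,col,-1)
pt([.444,-.0696,.068],(0,0,255)); pt([.444,-.0696+.044,.068],(0,255,0));pt([.444,-.0696-.044,.068],(255,255,0))
for v,col in (((.446,-.0755),(0,165,255)),((.4515,-.069),(255,0,255))):
    for z in(0,.056,.108): pt([*v,z],col)
cv2.imwrite("pics/z1.png",i)
```

```text
(no output)
```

View pics/z1.png

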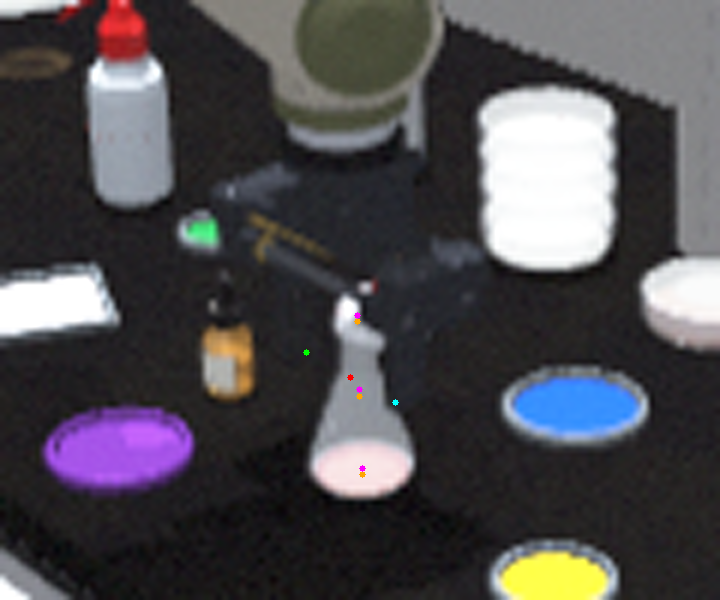

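drive_tool([
  [-0.009,0.01,-0.008],
  [0,0,0],
  [0,0,0],
  [0,0,0],
  [0,0,0],
  [0,0,0],
  [0,0,0],
  [0,-0.02,0],
  [0,-0.03,0],
], claw=[100,10,10,10,10,10,10,10,10], roll=[0,0,0,0,0,0,0,0,0], newtons=15)

```text
time_s: 5.85
tool_pos: [0.4466, -0.0732, 0.0833]
orientation: [0.5, -0.5, -0.5, 0.5]
ft_force: [1.0, 0.1, -1.2]
grip_width: 0.0281
```

```bash
python3 look.py 2 scene
```

```text
5.9 [ 0.4474 -0.0735  0.0849] 0.028227671705400505 [0.7 0.4 1. ]
```

View pics/l2.png

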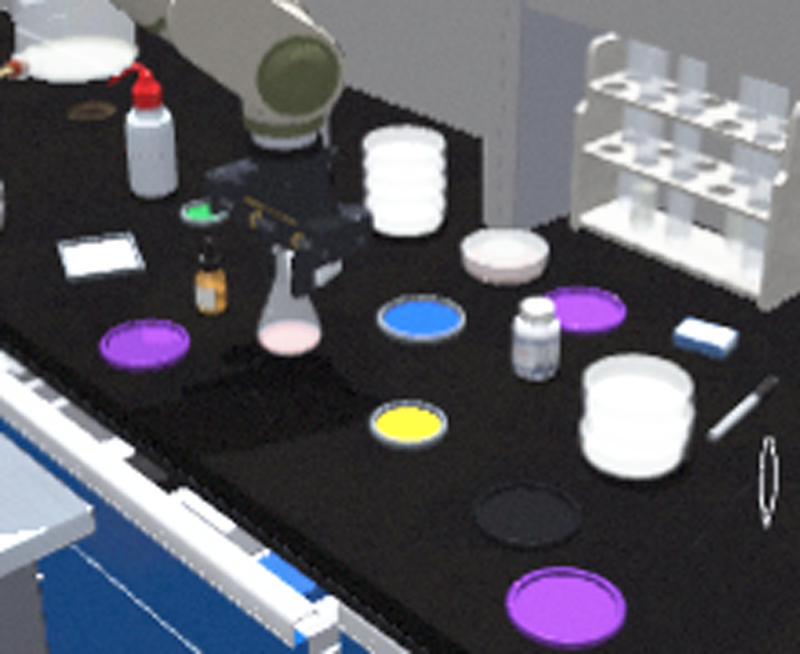

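drive_tool([
  [0,-0.05,0],
  [0,-0.05,0],
  [-0.013,0,-0.064],
  [-0.013,0,-0.064],
  [-0.013,0,-0.064],
  [-0.013,0,-0.064],
  [-0.013,0,-0.064],
  [-0.013,0,-0.065],
  [0,0,0],
  [0,0.05,0],
  [0,0,0],
], claw=[10,10,10,10,10,10,10,10,10,10,10], roll=[0,0,0,0,0,0,0,0,0,0,0])

```text
time_s: 7.28
tool_pos: [0.5993, -0.1041, 0.1019]
orientation: [0.501, -0.499, -0.499, 0.5]
ft_force: [0.1, 0.3, -0.5]
grip_width: 0.0282
```

```bash
python3 look.py 3
python3 - <<'E'
from h import *
c=load("scene",3)
i=c["image"][:,:,::-1][130:230,220:340]; i=cv2.resize(i,None,fx=6,fy=6,interpolation=cv2.INTER_CUBIC)
for z,col in((.04,(0,0,255)),(.148,(0,255,0)),(.003,(0,0,0))):
    u=proj(c,[[.601,-.104,z]])[0]; cv2.circle(i,tuple(int(v) for v in ((u-[220,130]+.5)*6)),3,col,-1)
cv2.imwrite("pics/z3.png",i)
E
```

```text
7.375 [ 0.6004 -0.1045  0.1035] 0.02842164202689955 [-0.6  1.2 -1.3]
```

View pics/z3.png

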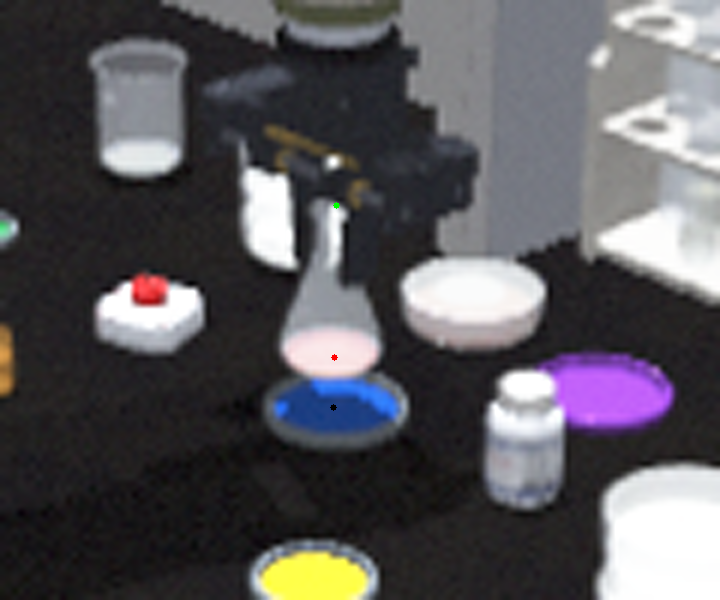

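drive_tool([
  [0,0.03,0],
  [0,0.03,0],
  [0,0.02,0],
  [0,0.006,0],
  [0,0.003,0],
  [0,0,0],
], claw=[10,10,10,10,10,10], roll=[0,0,0,0,0,0])

```text
time_s: 8.12
tool_pos: [0.6008, -0.1046, 0.0673]
orientation: [-0.5, 0.5, 0.5, -0.5]
ft_force: [-0.9, -0.0, -0.5]
grip_width: 0.0279
```

drive_tool([
  [0,0.0025,0],
  [0,0,0],
  [0,0.0025,0],
  [0,0,0],
], claw=[10,10,10,10], roll=[0,0,0,0])

```text
time_s: 8.62
tool_pos: [0.6008, -0.1045, 0.0654]
orientation: [-0.5, 0.5, 0.5, -0.5]
ft_force: [0.8, 0.9, 0.4]
grip_width: 0.028
```

```bash
python3 look.py 4 scene
python3 - <<'E'
from h import *
c=load("scene",4)
i=c["image"][:,:,::-1][130:230,220:340]; i=cv2.resize(i,None,fx=6,fy=6,interpolation=cv2.INTER_CUBIC)
cv2.imwrite("pics/z4.png",i)
E
```

```text
8.675 [ 0.6008 -0.1046  0.0654] 0.028235589561871225 [0.2 0.2 1.6]
```

View pics/z4.png

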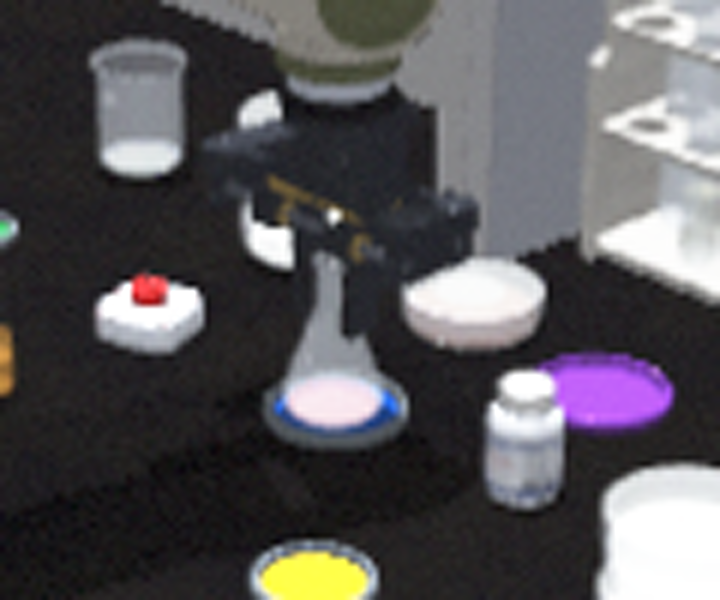

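drive_tool([
  [0,0.0025,0],
  [0,0,0],
], claw=[10,10], roll=[0,0])

```text
time_s: 8.93
tool_pos: [0.601, -0.1045, 0.0652]
orientation: [-0.5, 0.5, 0.5, -0.5]
ft_force: [-2.7, 1.7, 9.1]
grip_width: 0.028
```

drive_tool([
  [0,-0.0025,0],
  [0,0,0],
  [0,0,0],
  [0,0,0],
  [0,-0.05,0],
  [0,-0.08,0],
  [0,-0.08,0],
  [0,-0.08,0],
  [0,0,0],
], claw=[10,70,70,70,70,100,100,100,100], roll=[0,0,0,0,0,0,0,0,0])

```text
time_s: 10.05
tool_pos: [0.6015, -0.1049, 0.1832]
orientation: [-0.499, 0.502, 0.501, -0.499]
ft_force: [-0.3, 0.3, 0.2]
grip_width: 0.088
```

```bash
python3 look.py 5
```

```text
10.15 [ 0.6003 -0.1044  0.1801] 0.08827874877714673 [ 0.4 -0.  -0.5]
```

View pics/l5.png

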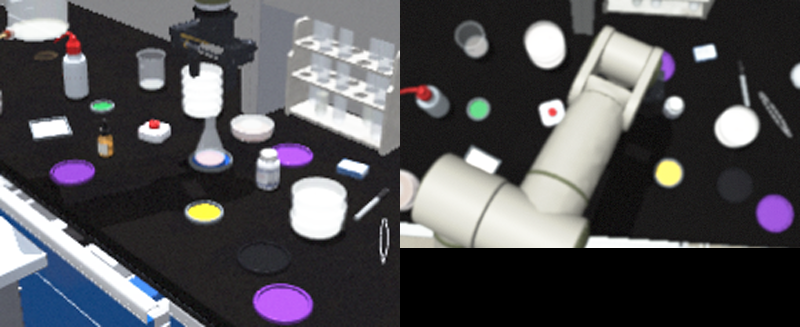

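drive_tool([
  [-0.092,0,-0.013],
  [-0.092,0,-0.013],
  [-0.092,0,-0.013],
  [-0.092,0,-0.013],
  [0,0,0],
  [0,0,0],
  [0,0,0],
  [0,0,0],
  [0,0,0],
  [0,0,0],
  [0,0,0],
  [0,0,0],
  [0,0,0],
  [0,0,0],
  [0,0,0],
], claw=[100,100,100,100,100,100,100,100,100,100,100,100,100,100,100], roll=[0,0,0,0,0.166,0.167,0.167,0.167,0.167,0.167,0.167,0.166,0.166,0,0])

```text
time_s: 12.02
tool_pos: [0.6212, -0.2516, 0.1802]
orientation: [0.707, -0.707, -0.001, 0.001]
ft_force: [0.3, -0.1, -1.4]
grip_width: 0.088
```

```bash
python3 look.py 6 scene
```

```text
12.075 [ 0.6212 -0.2517  0.1804] 0.08842946609843856 [-0.1 -0.3 -0.3]
```

View pics/l6.png

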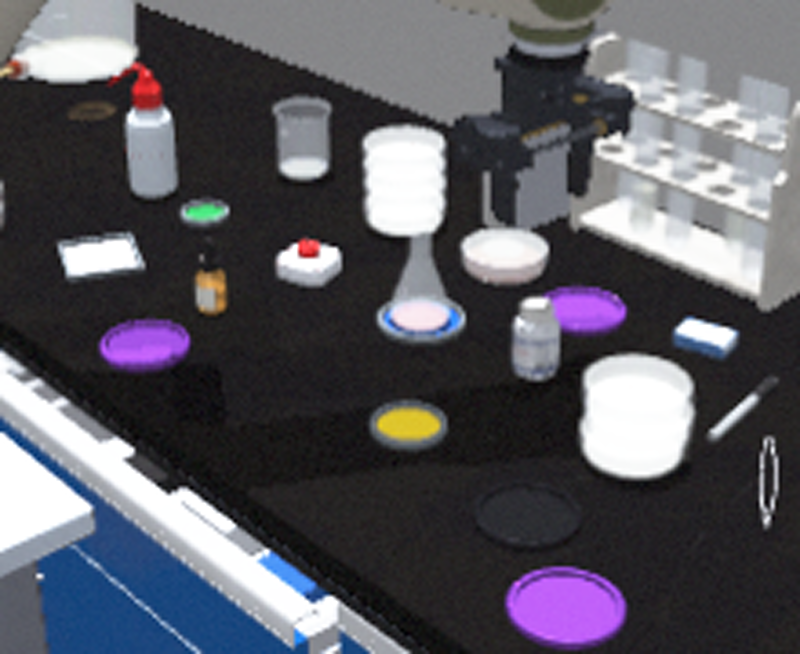

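drive_tool([
  [0,0.08,-0.002],
  [0,0.08,0],
  [0,0.08,0],
  [0,0.08,0],
  [0,0.06,0],
  [0,0,0],
  [0,0,0],
  [0,0,0],
  [0,0,0],
  [0,0,0],
  [0,0,0],
], claw=[100,100,100,100,100,100,10,10,10,10,10], roll=[0,0,0,0,0,0,0,0,0,0,0])

```text
time_s: 13.45
tool_pos: [0.6214, -0.2526, 0.0294]
orientation: [-0.707, 0.707, -0.0, 0.0]
ft_force: [-0.6, 0.3, 2.0]
grip_width: 0.0463
```

```bash
python3 look.py 7 scene
```

```text
13.5 [ 0.6214 -0.2526  0.0294] 0.04614277874394905 [-1.4 -0.2  1.6]
```

View pics/l7.png

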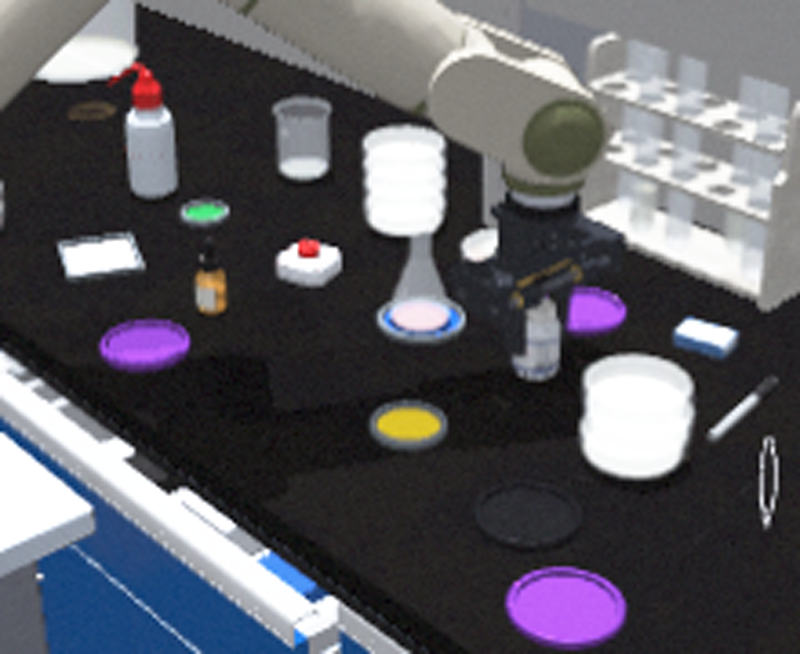

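drive_tool([
  [0,-0.03,0],
  [0,-0.07,0],
  [0,-0.07,0],
  [-0.06,0,0],
  [-0.075,0,0],
  [-0.075,0,0],
  [-0.075,0,0.005],
  [-0.075,0,0],
  [-0.074,0,0],
  [0,0,0],
  [0,0.05,0],
  [0,0,0],
], claw=[10,10,10,10,10,10,10,10,10,10,10,10], roll=[0,0,0,0,0,0,0,0,0,0,0,0])

```text
time_s: 15.0
tool_pos: [0.448, -0.2502, 0.0766]
orientation: [0.707, -0.707, 0.0, 0.0]
ft_force: [0.6, 0.2, -0.6]
grip_width: 0.0463
```

```bash
python3 look.py 8 scene
python3 - <<'E'
from h import *
c=load("scene",8)
i=c["image"][:,:,::-1][150:250,210:330]; i=cv2.resize(i,None,fx=6,fy=6,interpolation=cv2.INTER_CUBIC)
for z,col in((.05,(0,0,255)),(.003,(0,0,0))):
    u=proj(c,[[.448,-.2505,z]])[0]; cv2.circle(i,tuple(int(v) for v in ((u-[210,150]+.5)*6)),3,col,-1)
cv2.imwrite("pics/z8.png",i)
E
```

```text
15.05 [ 0.4483 -0.2505  0.0773] 0.046526127067796526 [-0.1  0.5 -0.4]
```

View pics/z8.png

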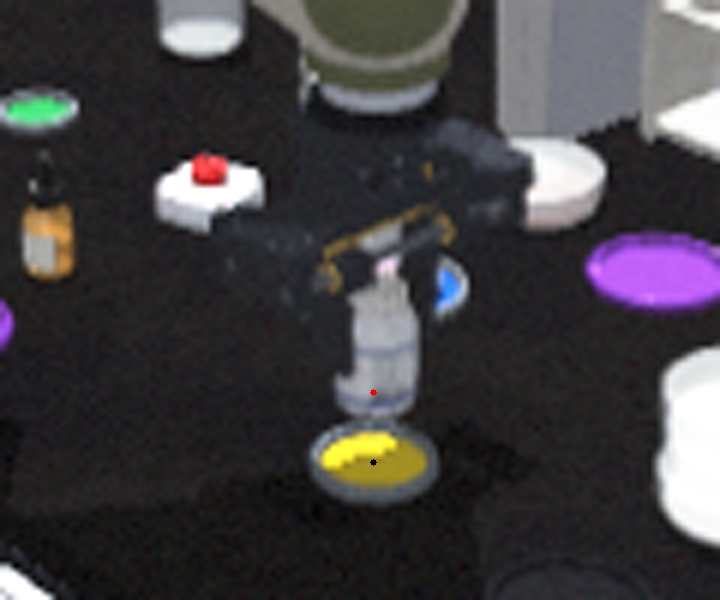

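drive_tool([
  [0,0.04,0],
  [0,0.04,0],
  [0,0.025,0],
  [0,0.005,0],
  [0,0.003,0],
  [0,0,0],
], claw=[10,10,10,10,10,10], roll=[0,0,0,0,0,0])

```text
time_s: 15.8
tool_pos: [0.448, -0.2507, 0.0323]
orientation: [-0.707, 0.707, 0.0, 0.0]
ft_force: [-0.8, 1.3, -0.5]
grip_width: 0.0463
```

drive_tool([
  [0,0.001,0],
  [0,0,0],
], claw=[10,10], roll=[0,0])

```text
time_s: 16.05
tool_pos: [0.448, -0.2508, 0.0323]
orientation: [-0.707, 0.707, 0.0, 0.0]
ft_force: [-3.0, 1.0, 6.1]
grip_width: 0.0463
```

drive_tool([
  [0,-0.001,0],
  [0,0,0],
  [0,0,0],
  [0,0,0],
  [0,-0.05,0],
  [0,-0.08,0],
  [0,-0.08,0],
  [0,-0.08,0],
  [0,0,0],
], claw=[10,75,75,75,75,100,100,100,100], roll=[0,0,0,0,0,0,0,0,0])

```text
time_s: 17.18
tool_pos: [0.4485, -0.2511, 0.1497]
orientation: [-0.706, 0.708, 0.001, 0.001]
ft_force: [1.1, 1.0, -0.5]
grip_width: 0.0881
```

```bash
python3 look.py 9
```

```text
17.275 [ 0.4475 -0.2502  0.1471] 0.08794177553769111 [ 0.4  0.1 -0.7]
```

View pics/l9.png

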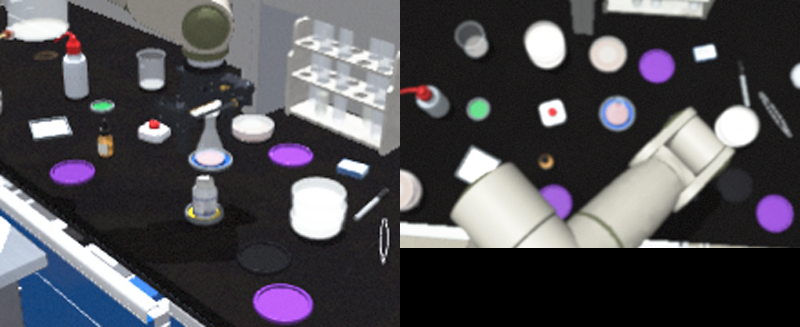

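drive_tool([
  [0.008,0,0.08],
  [0,0,0.12],
  [0,0,0.12],
  [0,0,0.12],
  [0,0,0.12],
  [0,0,0.12],
  [0,0,0.08],
  [0,0,0.05],
  [0,0,0],
], claw=[100,100,100,100,100,100,100,100,100], roll=[0,0,0,0,0,0,0,0,0])

```text
time_s: 18.4
tool_pos: [0.4504, 0.0743, 0.1467]
orientation: [0.707, -0.707, 0.0, 0.001]
ft_force: [-1.2, -0.2, -0.2]
grip_width: 0.0883
```

```bash
python3 look.py 10 scene
python3 - <<'E'
from h import *
c=load("scene",10)
i=c["image"][:,:,::-1][120:220,160:280]; i=cv2.resize(i,None,fx=6,fy=6,interpolation=cv2.INTER_CUBIC)
for z,col in((0,(0,0,255)),(.054,(0,255,0)),(.084,(255,255,0))):
    u=proj(c,[[.451,.074,z]])[0]; cv2.circle(i,tuple(int(v) for v in ((u-[160,120]+.5)*6)),3,col,-1)
cv2.imwrite("pics/z10.png",i)
E
```

```text
18.45 [0.4507 0.0735 0.147 ] 0.08825123654402559 [-0.1 -0.2 -0.5]
```

View pics/z10.png

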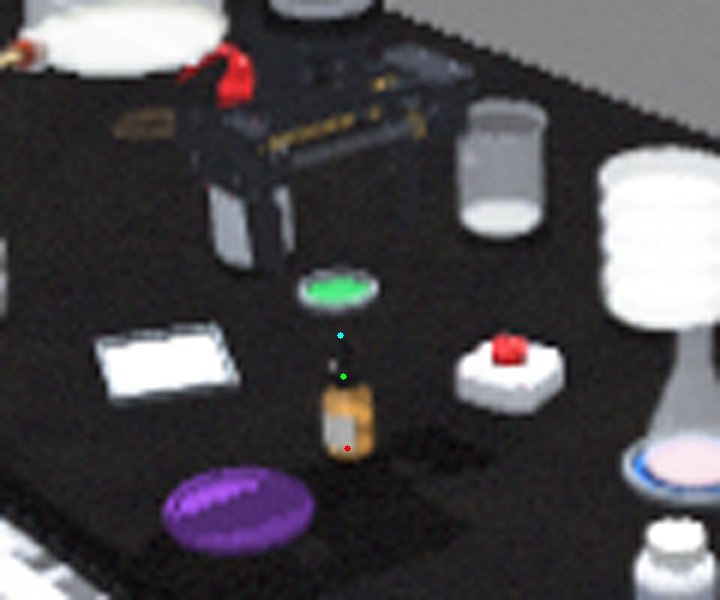

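drive_tool([
  [0,0.08,0],
  [0,0.08,0],
  [0,0.08,0],
  [0,0.053,0],
  [0,0,0],
  [0,0,0],
  [0,0,0],
  [0,0,0],
  [0,0,0],
  [0,0,0],
  [0,0,0],
], claw=[100,100,100,100,100,10,10,10,10,10,10], roll=[0,0,0,0,0,0,0,0,0,0,0])

```text
time_s: 19.82
tool_pos: [0.4512, 0.0735, 0.0308]
orientation: [-0.707, 0.707, -0.0, 0.0]
ft_force: [1.0, 0.1, 0.4]
grip_width: 0.0337
```

```bash
python3 look.py 11 scene
```

```text
19.875 [0.4512 0.0735 0.0308] 0.03347234147479436 [ 0.8 -0.3  0.5]
```

View pics/l11.png

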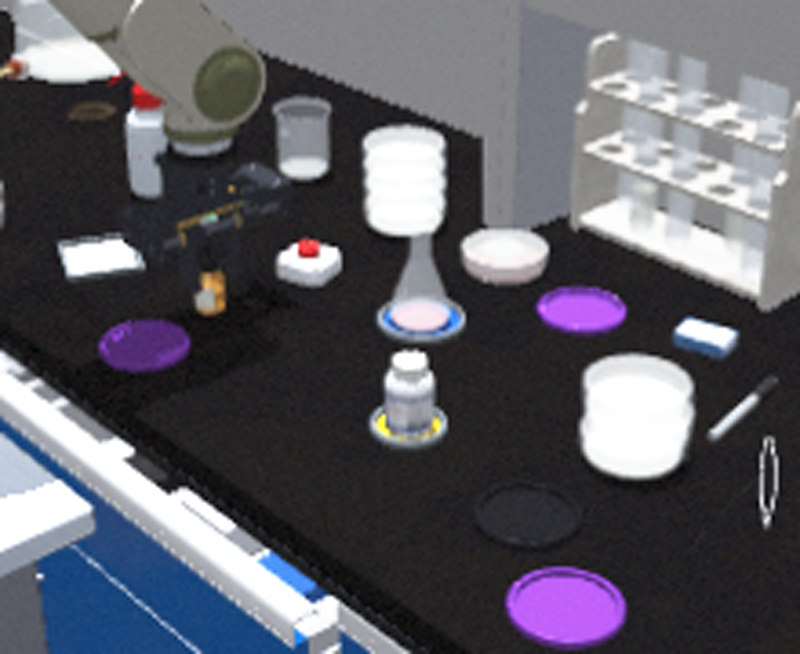

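drive_tool([
  [0,-0.03,0],
  [0,-0.08,0],
  [0,-0.08,0],
  [0.05,0,0.06],
  [0.05,0,0.075],
  [0.05,0,0.075],
  [0.05,0,0.075],
  [0.05,0,0.075],
  [0.05,0,0.075],
  [0.044,0,0.07],
  [0,0,0],
  [0,0.05,0],
  [0,0,0],
], claw=[10,10,10,10,10,10,10,10,10,10,10,10,10], roll=[0,0,0,0,0,0,0,0,0,0,0,0,0])

```text
time_s: 21.5
tool_pos: [0.5877, 0.2745, 0.0859]
orientation: [-0.707, 0.707, -0.001, -0.001]
ft_force: [-0.5, -0.4, -0.0]
grip_width: 0.0335
```

```bash
python3 look.py 12
python3 - <<'E'
from h import *
c=load("scene",12)
i=c["image"][:,:,::-1][100:200,160:280]; i=cv2.resize(i,None,fx=6,fy=6,interpolation=cv2.INTER_CUBIC)
for z,col in((.058,(0,0,255)),(.003,(0,0,0))):
    u=proj(c,[[.5885,.2755,z]])[0]; cv2.circle(i,tuple(int(v) for v in ((u-[160,100]+.5)*6)),3,col,-1)
cv2.imwrite("pics/z12.png",i)
E
```

```text
21.6 [0.5888 0.2749 0.0876] 0.03347810046559894 [ 0.1  0.3 -0.6]
```

View pics/z12.png

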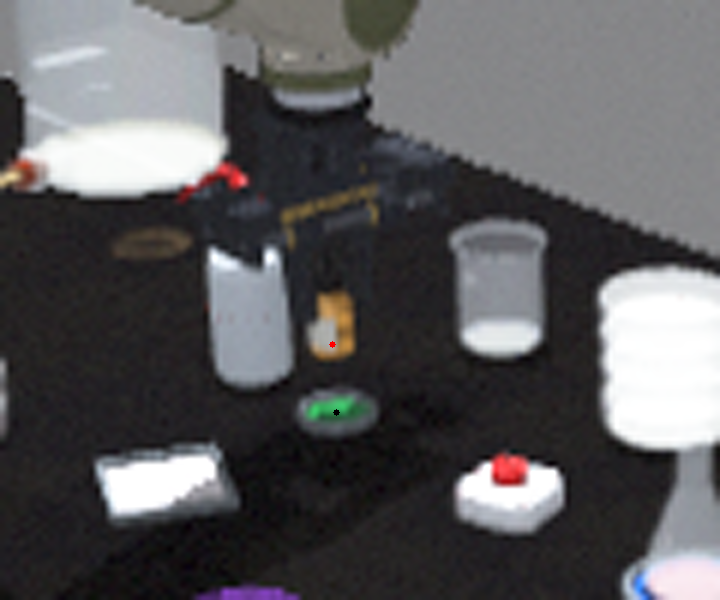

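View pics/l12.png

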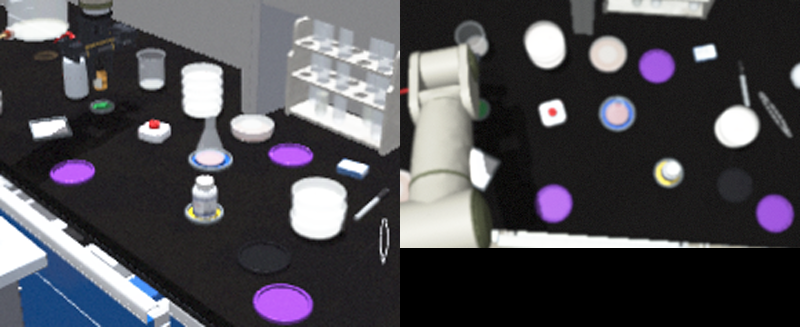

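Run:
```python
from h import *
c=load("scene",12)
for z in (.15,.2,.25,.3): print(z,proj(c,[[.589,.275,z]]).round(0))
for z in (0,.1,.165): print("wash",z,proj(c,[[.575,.38,z],[.575,.35,z]]).round(0))
```

```text
0.15 [[214. 138.]]
0.2 [[213. 127.]]
0.25 [[213. 116.]]
0.3 [[212. 104.]]
wash 0 [[200. 163.]
 [204. 165.]]
wash 0.1 [[199. 143.]
 [202. 144.]]
wash 0.165 [[198. 129.]
 [201. 131.]]
```

drive_tool([
  [0,0.05,0],
  [0,0.05,0],
  [0,0.025,0],
  [0,0.006,0],
  [0,0.002,0],
  [0,0,0],
], claw=[10,10,10,10,10,10], roll=[0,0,0,0,0,0])

```text
time_s: 22.35
tool_pos: [0.5891, 0.2755, 0.0341]
orientation: [0.707, -0.707, -0.0, -0.0]
ft_force: [-0.7, -0.2, -0.4]
grip_width: 0.0335
```

drive_tool([
  [0,0.0015,0],
  [0,0,0],
], claw=[10,10], roll=[0,0])

```text
time_s: 22.6
tool_pos: [0.5892, 0.2756, 0.0338]
orientation: [0.707, -0.707, -0.0, -0.001]
ft_force: [-1.4, -0.2, 5.2]
grip_width: 0.0333
```

```bash
python3 look.py 13 scene
```

```text
22.65 [0.5892 0.2756 0.0337] 0.033915766098649915 [-0.1 -0.1  5.6]
```

View pics/l13.png

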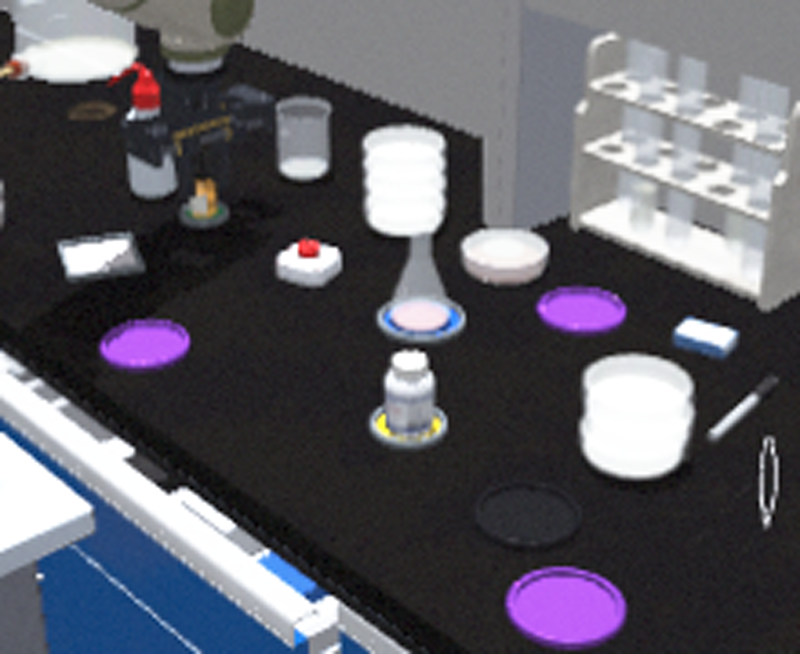

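drive_tool([
  [0,-0.0015,0],
  [0,0,0],
  [0,0,0],
  [0,0,0],
  [0,-0.05,0],
  [0,-0.08,0],
  [0,-0.08,0],
  [0,-0.08,0],
  [0,0,0],
], claw=[10,70,70,70,70,100,100,100,100], roll=[0,0,0,0,0,0,0,0,0])

```text
time_s: 23.78
tool_pos: [0.5899, 0.2758, 0.1533]
orientation: [0.708, -0.707, -0.002, -0.002]
ft_force: [0.6, 0.5, -0.6]
grip_width: 0.088
```

drive_tool([
  [0,0,-0.06],
  [0,0,-0.1],
  [0,0,-0.1],
  [0,0,-0.1],
  [0,0,-0.1],
  [0,0,-0.054],
  [0,0,0],
  [0,0,0],
  [0,0,0],
  [0,0,0],
  [0,0,0],
  [0,0,0],
  [0,0,0],
  [0,0,0],
  [0,0,0],
], claw=[100,100,100,100,100,100,100,100,100,100,100,100,100,100,100], roll=[0,0,0,0,0,0,0.167,0.167,0.167,0.167,0.167,0.167,0.166,0,0])

```text
time_s: 25.65
tool_pos: [0.5885, 0.0698, 0.1492]
orientation: [-0.579, 0.58, -0.405, 0.405]
ft_force: [0.6, -1.2, -0.9]
grip_width: 0.0881
```

```bash
python3 look.py 14; python3 -c "
from plant import robot;print(robot.observe()['orientation'])"
```

```text
25.75 [0.5886 0.0698 0.1494] 0.08769867274323814 [-0.7  0.2 -0.7]
[-0.57923412  0.5793452  -0.40560391  0.40537937]
```

View pics/l14.png

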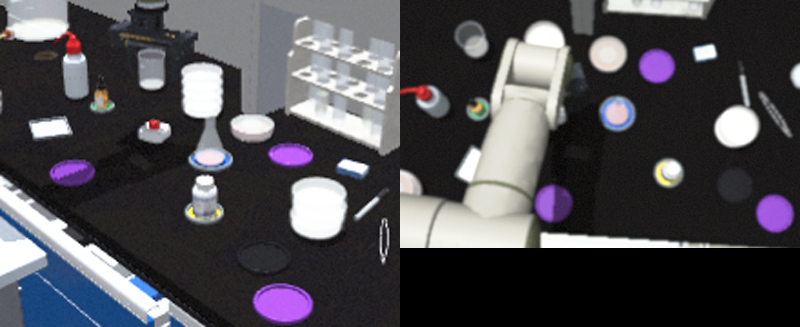

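drive_tool([
  [0,0.08,0],
  [0,0.08,0],
  [0,0.08,0],
  [0,0.06,0],
  [0,0.035,0],
  [0,0.012,0],
  [0,0,0],
], claw=[100,100,100,100,100,100,100], roll=[0,0,0,0,0,0,0])

```text
time_s: 26.62
tool_pos: [0.589, 0.0698, 0.0112]
orientation: [0.579, -0.579, 0.406, -0.406]
ft_force: [-0.3, 0.4, 0.7]
grip_width: 0.0879
```

```bash
python3 look.py 15 scene
```

```text
26.675 [0.5892 0.0698 0.0115] 0.08805291705477043 [-0.3 -0.4  0.5]
```

View pics/l15.png

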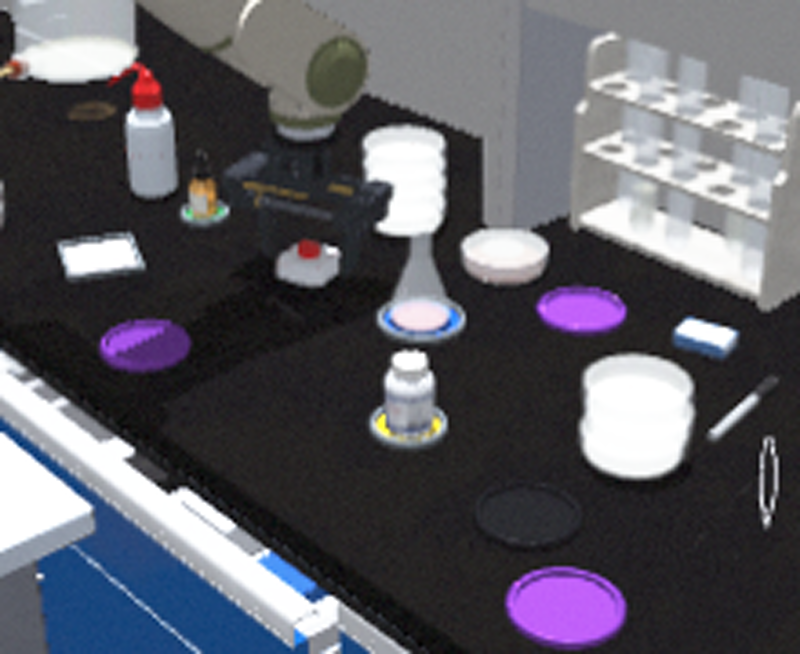

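drive_tool([
  [0,0,0],
  [0,0,0],
  [0,0,0],
  [0,0,0],
  [0,0,0],
  [0,0,0],
  [0,0,0],
], claw=[10,10,10,10,10,10,10], roll=[0,0,0,0,0,0,0], newtons=20)

```text
time_s: 27.55
tool_pos: [0.5888, 0.0698, 0.0109]
orientation: [0.579, -0.579, 0.406, -0.406]
ft_force: [-0.7, -0.7, 3.1]
grip_width: 0.0596
```

drive_tool([
  [0,-0.01,0],
  [0,-0.03,0],
  [0,-0.06,0],
  [0,-0.06,0],
  [0,0,0],
  [0,0,0],
], claw=[10,10,10,10,10,10], roll=[0,0,0,0,0,0])

```text
time_s: 28.3
tool_pos: [0.5883, 0.0699, 0.074]
orientation: [-0.579, 0.579, -0.406, 0.406]
ft_force: [-1.1, 0.3, -0.9]
grip_width: 0.0596
```

```bash
python3 look.py 16 scene
```

```text
28.35 [0.5882 0.0699 0.0737] 0.059722431906584744 [-0.5  0.2 -2.1]
```

View pics/l16.png

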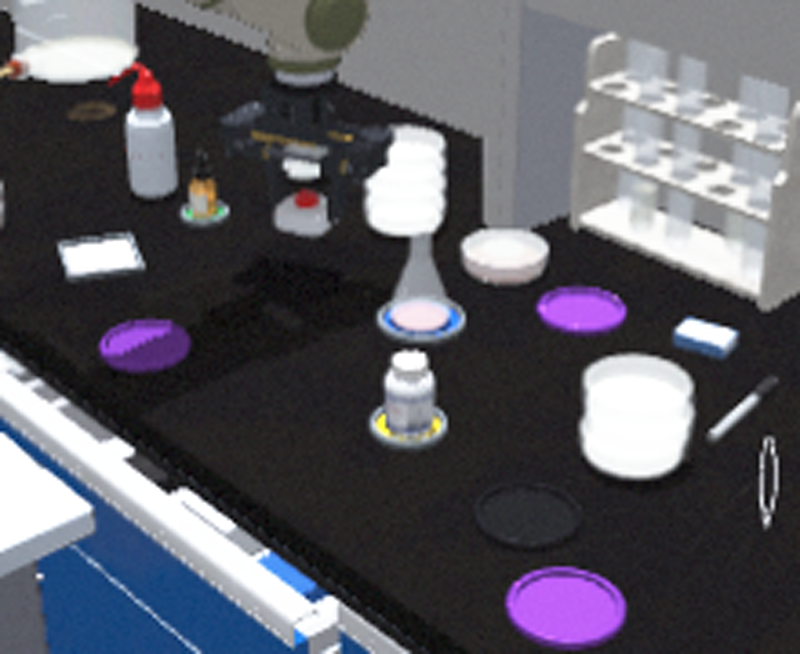

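drive_tool([
  [-0.05,0,-0.019],
  [-0.09,0,-0.033],
  [-0.09,0,-0.033],
  [-0.09,0,-0.033],
  [-0.09,0,-0.034],
  [-0.09,0,-0.034],
  [-0.086,0,-0.032],
  [0,0,0],
  [0,0,0],
  [0,0,0],
  [0,0,0],
  [0,0,0],
  [0,0,0],
  [0,0,0],
  [0,0,0],
], claw=[10,10,10,10,10,10,10,10,10,10,10,10,10,10,10], roll=[0,0,0,0,0,0,0,0,-0.15,-0.15,-0.15,-0.15,-0.158,0,0])

```text
time_s: 30.22
tool_pos: [0.4272, 0.2602, 0.0745]
orientation: [-0.69, 0.691, -0.152, 0.152]
ft_force: [0.1, -0.9, -0.7]
grip_width: 0.0595
```

```bash
python3 look.py 17
python3 - <<'E'
from h import *
c=load("scene",17)
i=c["image"][:,:,::-1][120:220,140:260]; i=cv2.resize(i,None,fx=6,fy=6,interpolation=cv2.INTER_CUBIC)
def poly(h,z,a,col):
    P=ring(h,z,1); R=np.array([[np.cos(a),-np.sin(a),0],[np.sin(a),np.cos(a),0],[0,0,1]]); u=proj(c,P@R.T+[.426,.2602,0])
    cv2.polylines(i,[np.int32((u-[140,120]+.5)*6)],True,col,1)
poly(.045,.009,1.145,(0,0,255)); poly(.031,.0627,1.145,(0,255,0)); poly(.031,.0847,1.145,(255,255,0))
cv2.imwrite("pics/z17.png",i)
E
```

```text
30.325 [0.4271 0.2604 0.0746] 0.059753990754125325 [ 0.2 -0.2 -0.7]
```

View pics/z17.png

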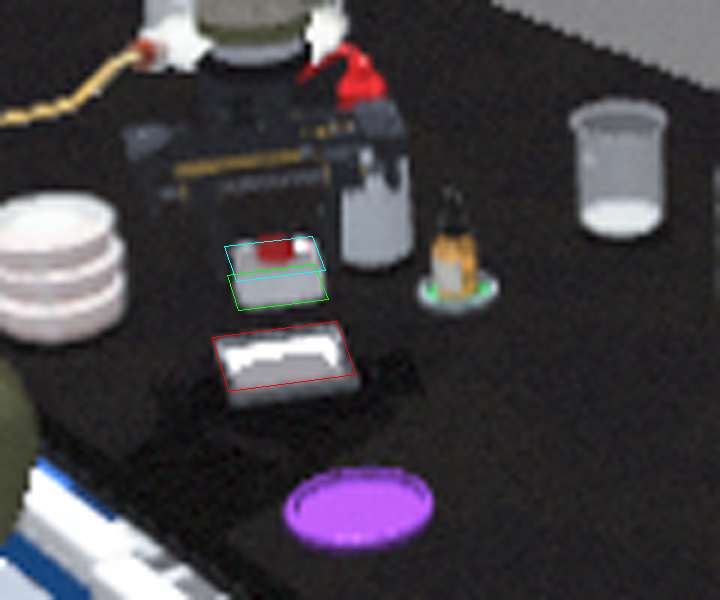

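drive_tool([
  [-0.002,0.05,0],
  [0,0.05,0],
  [0,0.03,0],
  [0,0.01,0],
  [0,0.006,0],
  [0,0.002,0],
  [0,0,0],
], claw=[10,10,10,10,10,10,10], roll=[0,0,0,0,0,0,0])

```text
time_s: 31.2
tool_pos: [0.4264, 0.261, 0.0158]
orientation: [0.691, -0.691, 0.151, -0.151]
ft_force: [-0.3, -0.3, -0.3]
grip_width: 0.0595
```

drive_tool([
  [0,0.0015,0],
  [0,0,0],
], claw=[10,10], roll=[0,0])

```text
time_s: 31.45
tool_pos: [0.4263, 0.2609, 0.015]
orientation: [0.691, -0.691, 0.151, -0.151]
ft_force: [-0.1, -0.2, -0.5]
grip_width: 0.0593
```

```bash
python3 look.py 18 scene
python3 - <<'E'
from h import *
c=load("scene",18)
i=c["image"][:,:,::-1][120:220,140:260]; i=cv2.resize(i,None,fx=6,fy=6,interpolation=cv2.INTER_CUBIC)
cv2.imwrite("pics/z18.png",i)
E
```

```text
31.5 [0.4263 0.2609 0.015 ] 0.060082177911595244 [ 0.7 -0.1 -0.1]
```

View pics/z18.png

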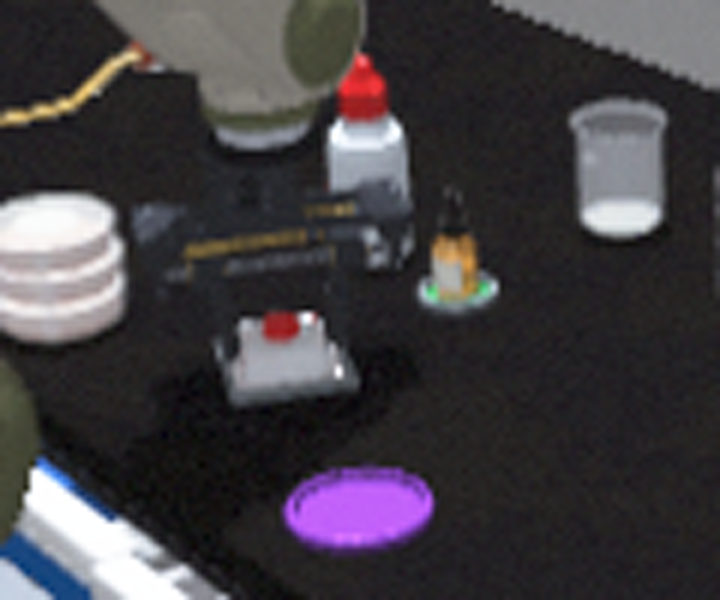

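drive_tool([
  [0,0.002,0],
  [0,0.0015,0],
  [0,0,0],
], claw=[10,10,10], roll=[0,0,0])

```text
time_s: 31.88
tool_pos: [0.4263, 0.2609, 0.0139]
orientation: [-0.691, 0.691, -0.151, 0.151]
ft_force: [-1.5, -1.0, 5.7]
grip_width: 0.0594
```

drive_tool([
  [0,-0.001,0],
  [0,0,0],
  [0,0,0],
  [0,0,0],
  [0,-0.03,0],
  [0,-0.08,0],
  [0,-0.1,0],
  [0,-0.1,0],
  [0,-0.1,0],
  [0,0,0],
  [0,0,0],
], claw=[10,85,85,85,85,85,100,100,100,100,100], roll=[0,0,0,0,0,0,0,0,0,0,0])

```text
time_s: 33.25
tool_pos: [0.4259, 0.2608, 0.1776]
orientation: [-0.691, 0.691, -0.151, 0.151]
ft_force: [-0.3, -0.2, -0.3]
grip_width: 0.0881
```

drive_tool([
  [-0.1,0,0],
  [-0.1,0,0.05],
  [-0.05,0,0.1],
  [0,0,0.1],
  [0,0,0],
], claw=[100,100,100,100,100], roll=[0,0,0,0,0])

```text
time_s: 33.88
tool_pos: [0.3767, 0.3946, 0.1762]
orientation: [-0.69, 0.692, -0.151, 0.15]
ft_force: [0.3, -0.6, -0.2]
grip_width: 0.088
```

```bash
python3 look.py 19 scene;python3 look.py 20 top
python3 - <<'E'
from h import *
a=load("scene",0);c=load("scene",19)
i=c["image"][:,:,::-1][120:220,170:320]; cv2.imwrite("pics/z19.png",cv2.resize(i,None,fx=5.2,fy=5.2,interpolation=cv2.INTER_CUBIC))
for n,(x0,y0,x1,y1) in {"wash":(185,120,212,166),"dish":(315,205,355,245)}.items():
    print(n,np.abs(a["image"][y0:y1,x0:x1].astype(int)-c["image"][y0:y1,x0:x1]).mean())
E
```

```text
33.925 [0.3764 0.3935 0.1764] 0.08836506233309956 [-0.5  0.2  0.1]
33.975 [0.3764 0.3929 0.1767] 0.08830436699651424 [0.1 0.1 0.6]
wash 2.2839506172839505
dish 1.459375
```

View pics/z19.png

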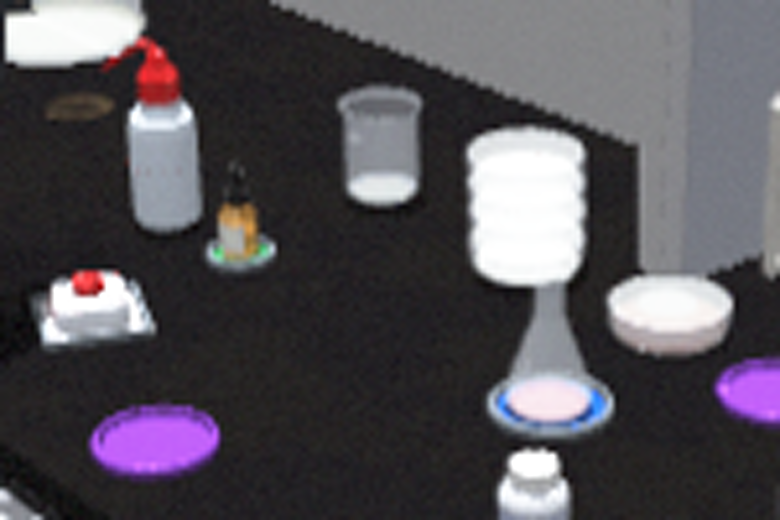

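View pics/l20.png

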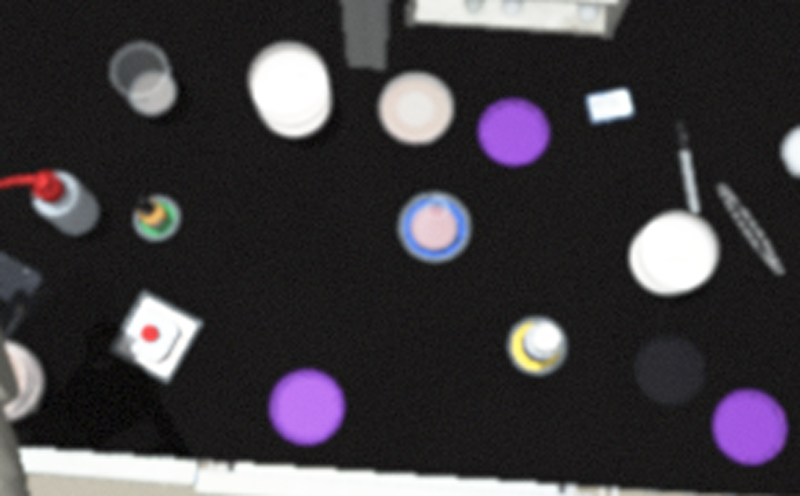

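Run:
```python
from h import *
for n,k,(x0,y0) in(("scene",19,(170,160)),("top",20,(145,195))):
    c=load(n,k); i=cv2.resize(c["image"][:,:,::-1][y0:y0+45,x0:x0+50],None,fx=8,fy=8,interpolation=cv2.INTER_CUBIC)
    a=1.145;R=np.array([[np.cos(a),-np.sin(a),0],[np.sin(a),np.cos(a),0],[0,0,1]])
    for h,z,col in((.031,.025,(0,0,255)),(.031,.003,(0,160,0)),(.039,.009,(255,0,0))):
        u=proj(c,ring(h,z,1)@R.T+[.4263,.2605,0]); cv2.polylines(i,[np.int32((u-[x0,y0]+.5)*8)],True,col,1)
    cv2.imwrite(f"pics/t{n}.png",i)
cv2.imwrite("pics/t.png",np.hstack([cv2.imread("pics/tscene.png"),cv2.imread("pics/ttop.png")]))
```

```text
(no output)
```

View pics/t.png

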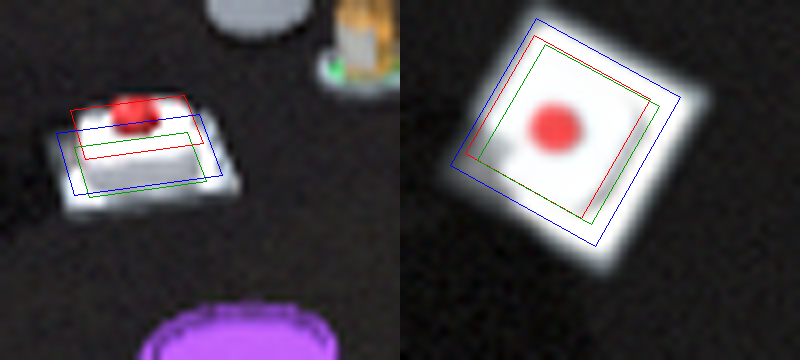

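```bash
python3 -c "
from plant import robot
o=robot.observe();print(o['time_s'],o['ft_force']);print(robot.sign_off())"
```

```text
33.975 [0.13003294 0.05414146 0.56472312]
the job is handed in; nothing more can be done
None
```

All four pieces are in their holders, placed in the order listed: flask in blue, white bottle in yellow, dropper bottle in green, timer in the square one. I handed the job in at 34.0 s.

- **Contact:** each piece was lowered until the force reading showed light contact of about 5 to 9 N. That came 1 to 3 mm above the height it was gripped at on the worktop. The floor is 3 mm up, so each piece is on the floor and not the rim. The flask was the lowest, at about 1 mm instead of 3; it had probably slipped slightly in the grip.
- **Final pictures:** both cameras show every piece upright inside its rim, and the gripper is open and clear of everything.
- **Timer position:** one check disagreed slightly. In the overlay my estimate of the square holder's centre was up to about 3 mm off, so the timer may sit a few millimetres off-centre, within its 8 mm of clearance.
- **Bystanders:** the wash bottle and dish stack look the same in the scene pictures before and after, within image noise.

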